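# Pack a bolt and close the carton

### The job

Put the big grey bolt from the bench into the open cardboard carton beside its nut and let go of it. Then close the carton: fold both short end flaps in and down flat first, and only then fold the broad cover down flat over them. Leave the carton standing where it is and the smaller dark bolt lying where it is.

Things in the scene. Friction and masses are not known exactly. Their poses are not given: they have to be found in the camera images.
- carton: Open cardboard carton standing loose on the bench, 120 (its x) x 140 (its y) x 60 mm high, walls and floor 3 mm thick, 0.7 to 1 kg, with a nut lying inside near its +y end. Origin at the centre of its underside, z up. Its yaw is about 1.27 to 1.87, so that its -x side (the cover's hinge side, with a blank white label) faces to the robot's right and its +y end (where the nut lies) is the end nearest the robot. It slides if pushed with more than a few newtons.
- cover (a joint): Broad cover flap, hinged along the carton's -x rim: hinge line at carton x -58.5 mm, z 66.5 mm, along y. 118 mm from hinge to free edge, 140 mm wide, 3 mm thick. 0 = shut flat (pointing to carton +x), 1.57 = upright, more = leaning outward, to the robot's right; it starts standing up and leaning outward, 1.7 to 1.95. Hinge stops at 0 and 2.6. Its crease is stiff (about 0.045 N m of friction): it stays at any angle where it is left; pushing with a closed gripper moves it.
- flap_near (a joint): Short end flap nearest the robot, on the carton's +y rim: hinge line at carton y +68.5 mm, z 62 mm, along x. 55 mm from hinge to free edge, 112 mm wide, 3 mm thick. 0 = shut flat (pointing inward, to carton -y), 1.57 = upright, more = leaning outward; starts 1.75 to 2.2. Hinge stops at 0 and 2.6. Stays where it is left (about 0.02 N m of crease friction).
- flap_far (a joint): The same kind of short end flap at the far end, on the carton's -y rim: hinge line at carton y -68.5 mm, z 62 mm; 0 = shut flat (pointing to carton +y), 1.57 = upright, more = leaning outward; starts 1.75 to 2.2.
- cover_edge (a point): Middle of the free edge of the cover (moves with it).
- flap_near_edge (a point): Middle of the free edge of the +y end flap (moves with it).
- flap_far_edge (a point): Middle of the free edge of the -y end flap (moves with it).
- bolt_mid (a point): Centre of the big light grey hexagon-head bolt lying on the bench, 81 mm long (along this point's y), head 29 mm wide, 26 mm high overall, 0.16 kg; the point is half-way along and 13 mm above the bench. For grasping it is a solid tapering from 29 mm at the head to 16 mm at the other end: it can be gripped across its middle.
- dark_bolt_mid (a point): Centre of the smaller dark brown bolt lying on the bench, 59 mm long (along y), 22 mm wide, 20 mm high; not to be moved. It lies 70 to 130 mm nearer to the robot or farther away than the grey bolt; the two swap places.
There are look-alikes about, which are no part of the job. Leave any turquoise look-alike of the part that bears bolt_mid alone.

How it is judged:
On the way, in this order (a step that is already met when the one before it is completed fails the run):
1. the grey bolt lies in the carton, let go (x of bolt_mid in the frame of carton between -0.058 and 0.058 m and y of bolt_mid in the frame of carton between -0.068 and 0.068 m and z of bolt_mid in the frame of carton between 0 and 0.05 m and contact force between the fingers and anything else below 0.2 N), for 0.3 s.
2. both end flaps are folded down flat (each within 0.17 rad of shut) (value of joint each of flap_near, flap_far below 0.17 rad), for 0.2 s.
3. the cover is folded down flat over them (within 0.12 rad of shut) (all of step 2 and value of joint cover below 0.12 rad), for 0.2 s.
At the end, for the whole second after the job is handed in: The grey bolt lies inside the carton; both end flaps are within 0.17 rad and the cover within 0.12 rad of shut; the carton stands level on the bench, at rest within 50 mm of where it stood; the dark bolt is within 30 mm of where it lay (all of step 3 and x of bolt_mid in the frame of carton between -0.058 and 0.058 m and y of bolt_mid in the frame of carton between -0.068 and 0.068 m and z of bolt_mid in the frame of carton between 0 and 0.05 m and angle between carton's own z axis and vertical below 0.05 rad and height (world z) of carton below 0.01 m and distance of carton from where it was at the start of the episode below 0.05 m and linear speed of carton below 0.02 m/s and distance of dark_bolt_mid from where it was at the start of the episode below 0.03 m); the robot touches nothing.
It fails at once if the cover is folded well in (below 1.2 rad) while an end flap is not yet down (above 0.4 rad) (value of joint cover below 1.2 rad and value of joint any of flap_near, flap_far above 0.4 rad).
It fails at once if the carton is shoved more than 50 mm from its place (distance of carton from where it was at the start of the episode above 0.05 m).
It fails at once if the carton is tipped (angle between carton's own z axis and vertical above 0.35 rad).
It fails at once if the dark bolt is moved more than 30 mm (distance of dark_bolt_mid from where it was at the start of the episode above 0.03 m).
It also fails if it takes over 69 s, if anything falls off the work surface, if the arm or the gripper's body presses on something with over 40 N, if the wrist force passes 120 N, or if a joint passes its speed limit or range.

### The arm

A 6-joint arm with a two-finger parallel gripper is mounted at the origin on a cart in front of the work surface, level with it; the furniture and walls round the work are solid. World frame = base frame: x ahead of the robot, y to its left, z up, the work surface at z = 0. Lengths are in m, angles in rad, forces in N, time in s.
With the tool pointing down it reaches from about 0.25 to 0.725 m from the base axis. Payload 4 kg.
Tool frame: the origin (TCP) lies midway between the tips of the shut fingers; the grasp point (between the pads) lies 19 mm behind it (bot.grip_point_offset is the distance from the TCP to the grasp point, in m); z points along the fingers, y is the line along which they close (so a half turn about z gives the same grasp; the last joint's range is limited). The gripper opens to 85 mm and grips with 20 to 120 N. Pads are 22 mm wide; open, the fingers measure 114 mm over their backs; the gripper's body (76 mm by 85 mm) begins 54 mm behind the grasp point. The pads swing forward as they close: fully open they stand 13 mm farther back than shut.
Start: joints at [1.24, 0.241, 0.005, 1.335, 0, 1.571], TCP at [0.162, 0.473, 0.231] pointing down, gripper open.
Joint ranges: [-2.72, 2.72], [-1.05, 1.87], [-1.09, 1.28], [-1.99, 2.15], [-1.42, 1.44], [-3.14, 3.14]. Speed limits (rad/s): [2.79, 2.79, 3.14, 3.14, 3.14, 3.14].

### API

Orientations are given as a unit quaternion [x, y, z, w].
In Python, from workcell import bot gives the robot as it stands.
- The arm moves only by the tool step_arm, never from a script. Its argument "targets" is text: rows parted by semicolons, each of 7 numbers parted by spaces: the opening, from -1 (shut) to 1 (fully open), so that 0 is half open, then the shift along the world's x, y, z normalised to -1 to 1, where 1 is 0.5 m, then the turn, a rotation vector about the world's x, y, z normalised to -1 to 1, where 1 is pi/4 rad. In form: gripper x y z wx wy wz; .... A call has 1 to 10 rows; each row is the pose to reach, as a shift and turn from the pose commanded when the call began; what a row does not reach only later rows make up. A row lasts 1/12 s, in which the tool goes at most 41.7 mm and 7.16 degrees, less where a joint would pass 70% of its speed; a pose out of reach is approached as far as the arm can. A call with a number of a shift or a turn outside -1 to 1 is refused whole. A call with a gripper value outside its range is refused whole. The fingers move at their own pace and stop on an object; the grip force is fixed at half the most. Time passes only in rows, so rows that repeat a pose let the fingers close. It gives the time, the measured TCP pose, the force, the opening and the grip force at its end, in the units of the state.
- bot.get_obs(): the state, without advancing time (a new reading comes with each control period).
- bot.camera(name): name is "side" or "top"; returns the picture (400x640x3 uint8, red, green, blue); there is no depth.
- bot.camera_info(name): a dict with "vertical_fov" (degrees; the focal length in pixels is half the picture's height over the tangent of half this angle, whatever the lens; pixels are square), "cx", "cy" (the principal point, pixels), "D" ([k1, k2, p1, p2, k3] as OpenCV has them; the pictures are not rectified), "pose" (4x4, takes a point from camera to world coordinates). Camera axes: x right, y up, looking along -z (the intrinsics and any distortion apply to the point x, -y, -z); pixel columns grow to the right and rows downward; lengths in m; the calibration is good to about 2 mm. A picture is of the moment at which its call begins. camera_info takes no time and is no camera call.
- bot.job_done(): hands the job in; it is judged then, once.
The state is a dict: "clock": time; "joint_pos": joint angles; "joint_vel": joint speeds; "tau": joint torques, N m; "eef_pos": TCP position; "tool_rot": TCP orientation; "ft_force": force on the tool from outside, world axes, zero at the start; "ft_torque": the same for the moment, N m; "grip_width": finger opening in m; "grasp_force": force on a finger pad.
Only numpy, scipy, OpenCV 4.12 (cv2) and the standard library are available. Lean on these libraries where they do the work, as an engineer would, in place of code of your own. Each camera call takes 0.05 s, during which the arm holds its last target. There are 200 camera calls.

## Working session

There is one attempt and no reset: what is moved stays moved. The work goes in short steps, Python scripts to look and compute and a tool call to move; the robot and the scene stay as the last step left them, time stands still between calls to the robot, and variables do not carry over. Pictures are saved under pics/ and viewed, at most 10 in all, crops included, and the job is handed in when it is done.

Besides the shell and the picture viewer there is one more tool, called after "Emit:" as name(argument=value, ...), one argument or row to a line, values as JSON. step_arm: Moves the arm, as the interface text tells. Scaled input: -1 to 1 covers 0.5 m each way for a shift and pi/4 rad each way for a turn. Its arguments: {"type":"object","properties":{"targets":{"type":"string"}},"required":["targets"]}

```bash
mkdir -p pics; ls; python3 - <<'E'
from workcell import bot
import cv2,numpy as np
for n in("top","side"):
    im=bot.camera(n); cv2.imwrite(f"pics/{n}0.png",im[:,:,::-1])
    i=bot.camera_info(n); print(n,i["vertical_fov"],i["cx"],i["cy"],i["D"]); print(np.round(i["pose"],4).tolist())
o=bot.get_obs(); print(o)
E
```

```text
pics
top 56.094018843652584 323.47773517827443 201.49364781644513 [-0.08372721  0.          0.          0.          0.        ]
[[-0.0173, 0.9887, -0.149, 0.4051], [-0.9997, -0.0195, -0.013, -0.3069], [-0.0158, 0.1487, 0.9888, 0.9065], [0.0, 0.0, 0.0, 1.0]]
side 47.79973995368102 322.4306969209021 201.97590029277885 [-0.01039702  0.          0.          0.          0.        ]
[[0.9659, 0.1943, -0.171, 0.3723], [-0.2579, 0.6666, -0.6993, -0.9074], [-0.0219, 0.7196, 0.694, 0.6697], [0.0, 0.0, 0.0, 1.0]]
{'clock': 0.1, 'joint_pos': array([1.24001713e+00, 2.41356321e-01, 3.85336527e-03, 1.33524399e+00,
       2.86914284e-05, 1.57079096e+00]), 'joint_vel': array([-0.00044184, -0.00030985,  0.00221185,  0.0005779 , -0.00011826,
       -0.00110656]), 'tau': array([-7.54516441e-04, -3.73138368e+01,  2.53009397e+01,  1.08430570e-02,
       -6.61251943e-05,  1.35065864e-05]), 'eef_pos': array([0.16219133, 0.47234292, 0.23049055]), 'tool_rot': array([ 1.64633913e-01,  9.86354258e-01, -9.59636718e-04, -1.74723906e-04]), 'ft_force': array([-0.83492526, -0.33935663, -0.22568918]), 'ft_torque': array([-0.02701995, -0.00896303,  0.0442589 ]), 'grasp_force': 0.0, 'grip_width': 0.08500186139672353}
```

View pics/top0.png

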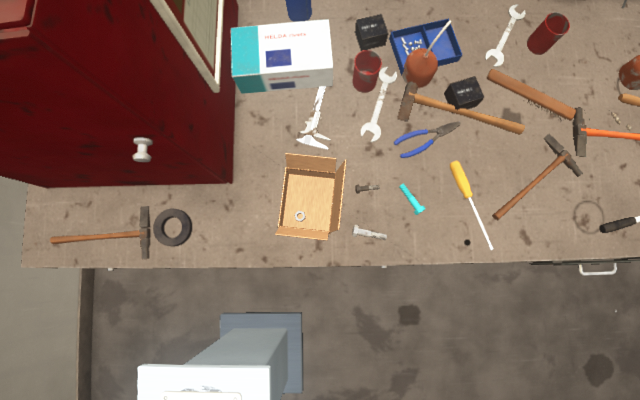

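View pics/side0.png

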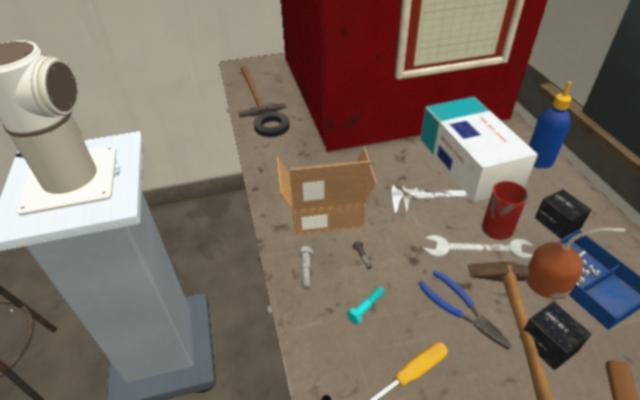

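The top view shows the carton at about (310,197) with its nut at (300,216). The grey bolt is at (370,233), the dark bolt at (367,187) and the turquoise look-alike at (412,198). The side view shows them at (306,265), (362,254) and (367,304). The light grey bolt at top (370,233) fits the description because it is grey, hex-headed and about 80 mm long. I'll confirm it in an enlarged crop.

```bash
cat > h.py <<'E'
import numpy as np,cv2
from workcell import bot
class Cam:
    def __init__(s,n):
        i=bot.camera_info(n); s.n=n; s.P=np.array(i["pose"]); f=200/np.tan(np.radians(i["vertical_fov"]/2))
        s.K=np.array([[f,0,i["cx"]],[0,f,i["cy"]],[0,0,1.]]); s.D=np.array(i["D"],float)
    def ray(s,px):
        p=cv2.undistortPoints(np.array(px,float).reshape(-1,1,2),s.K,s.D).reshape(-1,2)
        d=np.c_[p[:,0],-p[:,1],-np.ones(len(p))]@s.P[:3,:3].T
        return s.P[:3,3],d
    def plane(s,px,z):
        o,d=s.ray(px); return o+d*((z-o[2])/d[:,2])[:,None]
    def proj(s,X):
        c=(np.array(X,float).reshape(-1,3)-s.P[:3,3])@s.P[:3,:3]; c=c*[1,-1,-1]
        return cv2.projectPoints(c,np.zeros(3),np.zeros(3),s.K,s.D)[0].reshape(-1,2)
def tri(a,pa,b,pb):
    oa,da=a.ray(pa);ob,db=b.ray(pb);out=[]
    for u,v in zip(da,db):
        t=np.linalg.lstsq(np.c_[u,-v],ob-oa,rcond=None)[0]
        p,q=oa+t[0]*u,ob+t[1]*v; out.append(np.r_[(p+q)/2,np.linalg.norm(p-q)])
    return np.array(out)
top,side=Cam("top"),Cam("side")
E
python3 - <<'E'
from h import *
t=cv2.imread("pics/top0.png");s=cv2.imread("pics/side0.png")
a=cv2.resize(t[140:265,265:405],None,fx=4,fy=4,interpolation=cv2.INTER_CUBIC)
b=cv2.resize(s[140:300,270:395],None,fx=3,fy=3,interpolation=cv2.INTER_CUBIC)
cv2.imwrite("pics/c1.png",a); cv2.imwrite("pics/c2.png",b)
print(a.shape,b.shape)
print(top.plane([[260,350],[370,233],[367,187],[310,197]],0.013).round(3))
# bolt mask
hsv=cv2.cvtColor(t,cv2.COLOR_BGR2HSV)
for nm,(x0,x1,y0,y1),m in (("grey",(345,395,215,250),(hsv[...,2]>135)&(hsv[...,1]<45)),("dark",(348,390,175,200),hsv[...,2]<75)):
    k=np.zeros(m.shape,np.uint8);k[y0:y1,x0:x1]=m[y0:y1,x0:x1]
    n,l,st,c=cv2.connectedComponentsWithStats(k); i=1+st[1:,4].argmax()
    pts=np.argwhere(l==i)[:,::-1].astype(np.float32)
    r=cv2.minAreaRect(pts); bx=cv2.boxPoints(r); w=top.plane(bx,0.013)
    print(nm,st[i],r,"\n",w.round(4),w.mean(0).round(4))
E
```

```text
(500, 560, 3) (480, 375, 3)
[[ 0.195 -0.142  0.013]
 [ 0.462 -0.404  0.013]
 [ 0.573 -0.401  0.013]
 [ 0.551 -0.263  0.013]]
grey [353 225  34  14 215] ((369.5699462890625, 231.62559509277344), (33.61261749267578, 11.204205513000488), 4.573921203613281) 
 [[ 0.4558 -0.3623  0.013 ]
 [ 0.4824 -0.3652  0.013 ]
 [ 0.4744 -0.4449  0.013 ]
 [ 0.4479 -0.4417  0.013 ]] [ 0.4651 -0.4035  0.013 ]
dark [356 190   1   2   2] ((356.0, 190.5), (1.0, 0.0), -90.0) 
 [[ 0.5638 -0.3741  0.013 ]
 [ 0.5638 -0.3741  0.013 ]
 [ 0.5663 -0.3742  0.013 ]
 [ 0.5663 -0.3742  0.013 ]] [ 0.565  -0.3742  0.013 ]
```

View pics/c1.png

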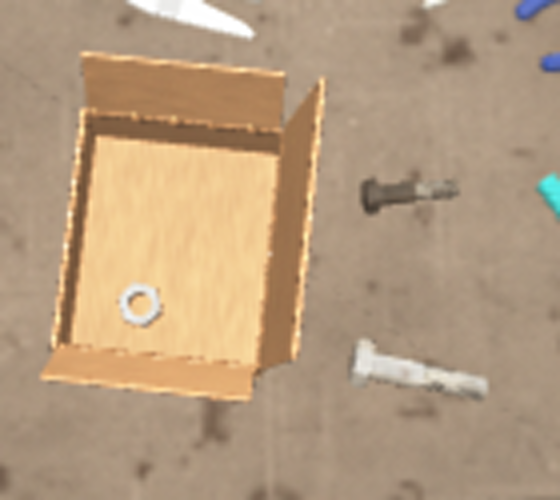

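View pics/c2.png

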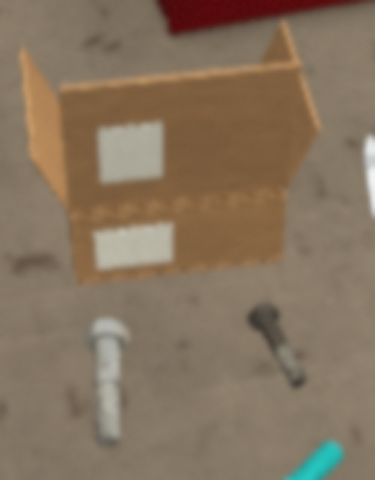

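The grey bolt is confirmed: light grey, hex head at top pixel (355,230), tip at (387,237), to the right of the near part of the carton. The dark bolt lies about 105 mm farther away. The turquoise one is separate.

```bash
python3 - <<'E'
from h import *
T=lambda *p:np.array(p)/4+[265,140]
S=lambda *p:np.array(p)/3+[270,140]
r=top.plane(T((85,112),(57,347)),.06); print("left rim",r.round(4))
r2=top.plane(T((283,130),(258,364)),.062); print("right rim-ish",r2.round(4))
b=side.plane(S((78,282),(283,262)),0.0); print("bottom -x edge near,far",b.round(4))
v=b[0]-b[1];print("len",np.linalg.norm(v),"yaw",np.arctan2(v[1],v[0])-np.pi/2)
v=r[1]-r[0];print("len",np.linalg.norm(v),"yaw",np.arctan2(v[1],v[0])-np.pi/2)
fl=top.plane(T((96,137),(279,154)),.003);print("floor far",fl.round(4),np.linalg.norm(fl[0]-fl[1]))
print("cover edge near,far",tri(top,T((298,358),(322,80)),side,S((62,87),(300,65))).round(4))
print("far flap right/left corner",tri(top,T((284,73)),side,S((318,130))).round(4), tri(top,T((83,53)),side,S((285,22))).round(4))
print("near flap right, left",tri(top,T((250,400)),side,S((30,158))).round(4),tri(top,T((42,378)),side,S((23,48))).round(4))
print("bolt head,tail",tri(top,T((362,362),(487,388)),side,S((108,325),(108,440))).round(4))
print("nut",top.plane(T((140,304)),.008).round(4))
print("dark",tri(top,T((372,193),(457,189)),side,S((265,315),(296,380))).round(4))
E
```

```text
left rim [[ 0.6129 -0.2108  0.06  ]
 [ 0.4768 -0.1946  0.06  ]]
right rim-ish [[ 0.5993 -0.3252  0.062 ]
 [ 0.465  -0.3082  0.062 ]]
bottom -x edge near,far [[ 0.4629 -0.3067  0.    ]
 [ 0.5995 -0.3273  0.    ]]
len 0.1380618485920149 yaw 1.4210615773697572
len 0.13706775926592515 yaw 1.4521072122564842
floor far [[ 0.6109 -0.2111  0.003 ]
 [ 0.5978 -0.3237  0.003 ]] 0.11332588447817575
cover edge near,far [[ 4.599e-01 -3.274e-01  1.853e-01  2.300e-03]
 [ 5.965e-01 -3.425e-01  1.818e-01  4.000e-04]]
far flap right/left corner [[ 0.6187 -0.3253  0.1123  0.0016]] [[ 6.335e-01 -2.157e-01  1.124e-01  6.000e-04]]
near flap right, left [[ 0.4418 -0.3035  0.1151  0.0011]] [[ 0.4569 -0.1937  0.1129  0.0019]]
bolt head,tail [[ 4.686e-01 -3.693e-01  2.510e-02  2.100e-03]
 [ 4.514e-01 -4.440e-01  1.210e-02  4.000e-04]]
nut [[ 0.5062 -0.2379  0.008 ]]
dark [[ 5.698e-01 -3.791e-01  1.340e-02  1.100e-03]
 [ 5.723e-01 -4.311e-01  1.020e-02  3.000e-04]]
```

Carton centre is about (0.5385, -0.2585) with yaw about 1.445. The bolt mid is about (0.463, -0.404) with its axis at about 80°. Sizes agree with the data (138 x 113 mm, bolt about 80 mm). Moving over to the bolt.

Emit:
step_arm(
  targets="1 .3 -.8 0 0 0 -.9;1 .3 -.8 0 0 0 -.9;1 .3 -.8 0 0 0 -.9;1 .3 -.8 0 0 0 -.9;1 .3 -.8 0 0 0 -.9;1 .3 -.8 0 0 0 -.9;1 .3 -.8 0 0 0 -.9;1 .3 -.8 0 0 0 -.9;1 .3 -.8 0 0 0 -.9;1 .3 -.8 0 0 0 -.9",
)

```text
clock: 0.93
eef_pos: [0.3085, 0.0808, 0.2313]
tool_rot: [0.496, 0.869, 0.0, 0.0]
ft_force: [0.9, 0.1, 0.3]
grip_width: 0.0854
grasp_force: 0.0
```

```bash
python3 - <<'E'
from h import *
from scipy.spatial.transform import Rotation as R
o=bot.get_obs();print(o["clock"],o["eef_pos"].round(4),R.from_quat(o["tool_rot"]).as_matrix()[:,1].round(3),bot.grip_point_offset)
w=top.plane(np.array([(362,362),(487,388)])/4+[265,140],.013);print(w.round(4),w.mean(0))
E
```

```text
0.9333 [0.3085 0.0808 0.2313] [0.861 0.509 0.   ] 0.0187
[[ 0.4684 -0.3701  0.013 ]
 [ 0.4515 -0.4439  0.013 ]] [ 0.45997994 -0.40699506  0.013     ]
```

Emit:
step_arm(
  targets="1 .3 -.956 0 0 0 -.9;1 .3 -.956 0 0 0 -.9;1 .3 -.956 0 0 0 -.9;1 .3 -.956 0 0 0 -.9;1 .3 -.956 0 0 0 -.9;1 .3 -.956 0 0 0 -.9;1 .3 -.956 0 0 0 -.9;1 .3 -.956 0 0 0 -.9;1 .3 -.956 0 0 0 -.9;1 .3 -.956 0 0 0 -.9",
)

```text
clock: 1.77
eef_pos: [0.4333, -0.3169, 0.2307]
tool_rot: [0.766, 0.643, -0.0, -0.0]
ft_force: [0.8, -0.2, 1.3]
grip_width: 0.0853
grasp_force: 0.0
```

Emit:
step_arm(
  targets="1 0 -.1 0 0 0 0;1 0 -.1 0 0 0 0;1 0 -.1 0 0 0 0;1 0 -.1 0 0 0 0",
)

```text
clock: 2.1
eef_pos: [0.4328, -0.3644, 0.2303]
tool_rot: [0.766, 0.643, 0.0, -0.001]
ft_force: [-0.1, 0.4, -0.1]
grip_width: 0.0854
grasp_force: 0.0
```

```bash
python3 - <<'E'
from h import *
from scipy.spatial.transform import Rotation as R
o=bot.get_obs();print(o["clock"],o["eef_pos"].round(4),R.from_quat(o["tool_rot"]).as_matrix()[:,1].round(3))
t=bot.camera("top");s=bot.camera("side")
a=cv2.resize(t[200:280,300:420],(480,320));b=cv2.resize(s[140:300,270:395],(320,410))
c=np.zeros((410,800,3),np.uint8);c[:320,:480]=a;c[:,480:]=b
cv2.imwrite("pics/d.png",c[:,:,::-1])
E
```

```text
2.1 [ 0.4328 -0.3644  0.2303] [ 0.985 -0.174 -0.002]
```

View pics/d.png

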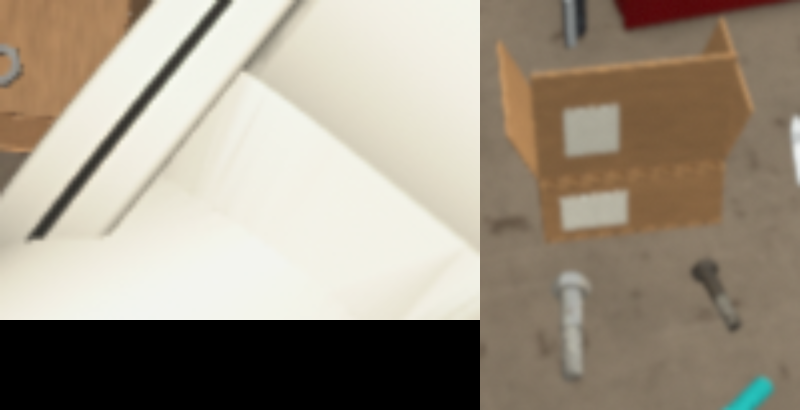

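The top view is blocked by the arm. In the side view the bolt lies undisturbed at crop (572,325). Descending onto it.

Emit:
step_arm(
  targets="1 .058 -.08 0 0 0 0;1 .058 -.08 0 0 0 0;1 .058 -.08 -.1 0 0 0;1 .058 -.08 -.2 0 0 0;1 .058 -.08 -.28 0 0 0;1 .058 -.08 -.35 0 0 0;1 .058 -.08 -.35 0 0 0",
)

```text
clock: 2.78
eef_pos: [0.4585, -0.3991, 0.0494]
tool_rot: [0.765, 0.644, -0.001, -0.007]
ft_force: [-1.9, 2.2, -1.4]
grip_width: 0.0852
grasp_force: 0.0
```

```bash
python3 - <<'E'
from h import *
o=bot.get_obs();print(o["clock"],o["eef_pos"].round(4))
s=bot.camera("side")
print(side.proj([[.462,-.405,.013],[.462,-.405,.055],[.42,-.397,.07],[.504,-.412,.07]]))
cv2.imwrite("pics/e.png",cv2.resize(s[130:310,240:400],(640,600)[0:0] or None,fx=3.3,fy=3.3)[:,:,::-1])
E
```

```text
2.7833 [ 0.4585 -0.3991  0.0494]
[[306.75474385 267.95471193]
 [305.65462895 253.19299976]
 [280.58802313 249.37599102]
 [329.64481109 245.51310533]]
```

View pics/e.png

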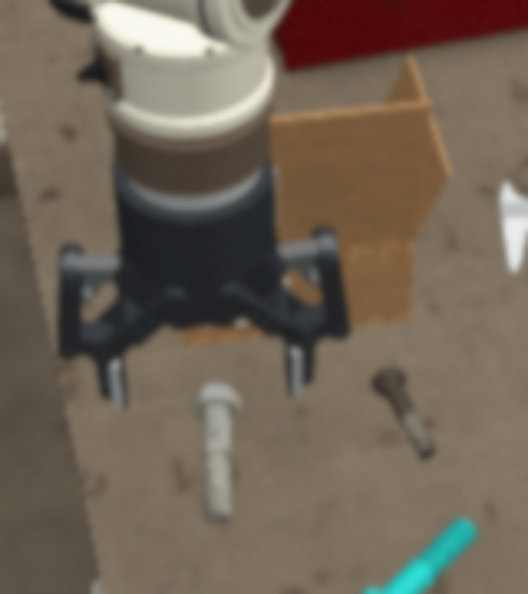

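The bolt mid is at side pixel (306,268), which matches its projection (306.8,268.0), and it lies between the open fingers. Going down and gripping.

Emit:
step_arm(
  targets="1 0 0 0 0 0 0;1 0 0 0 0 0 0;1 0 0 -.05 0 0 0;1 0 0 -.08 0 0 0;1 0 0 -.08 0 0 0;1 0 0 -.08 0 0 0",
)

```text
clock: 3.33
eef_pos: [0.4636, -0.4056, 0.0187]
tool_rot: [0.766, 0.643, 0.0, 0.002]
ft_force: [-0.2, 0.1, 0.7]
grip_width: 0.0853
grasp_force: 0.0
```

Emit:
step_arm(
  targets="1 0 0 -.035 0 0 0;1 0 0 -.035 0 0 0;-.6 0 0 -.035 0 0 0;-1 0 0 -.035 0 0 0;-1 0 0 -.035 0 0 0;-1 0 0 -.035 0 0 0;-1 0 0 -.035 0 0 0;-1 0 0 -.035 0 0 0;-1 0 0 -.035 0 0 0;-1 0 0 -.035 0 0 0",
)

```text
clock: 4.17
eef_pos: [0.4627, -0.4054, 0.0004]
tool_rot: [0.766, 0.643, -0.0, 0.001]
ft_force: [-1.8, -0.6, 6.6]
grip_width: 0.0211
grasp_force: 58.2
```

Emit:
step_arm(
  targets="-1 0 0 .08 0 0 0;-1 0 0 .16 0 0 0;-1 0 0 .24 0 0 0;-1 0 0 .32 0 0 0;-1 0 0 .4 0 0 0;-1 0 0 .48 0 0 0;-1 0 0 .48 0 0 0;-1 0 0 .48 0 0 0",
)

```text
clock: 4.83
eef_pos: [0.4638, -0.406, 0.2425]
tool_rot: [0.766, 0.643, 0.001, 0.004]
ft_force: [-0.7, -0.2, -3.1]
grip_width: 0.0207
grasp_force: 58.4
```

Emit:
step_arm(
  targets="-1 .05 .07 0 0 0 0;-1 .09 .14 0 0 0 0;-1 .14 .21 0 0 0 0;-1 .18 .29 0 0 0 0;-1 .18 .29 0 0 0 0;-1 .18 .29 0 0 0 0;-1 .18 .29 0 0 0 0",
)

```text
clock: 5.42
eef_pos: [0.5516, -0.2592, 0.2368]
tool_rot: [0.765, 0.644, -0.001, -0.002]
ft_force: [0.2, -0.2, -1.4]
grip_width: 0.0207
grasp_force: 58.4
```

Emit:
step_arm(
  targets="-1 0 0 -.08 0 0 0;-1 0 0 -.16 0 0 0;-1 0 0 -.24 0 0 0;-1 0 0 -.32 0 0 0;-1 0 0 -.38 0 0 0;-1 0 0 -.42 0 0 0;-1 0 0 -.42 0 0 0;-1 0 0 -.42 0 0 0;-1 0 0 -.42 0 0 0",
)

```text
clock: 6.17
eef_pos: [0.5528, -0.2614, 0.0301]
tool_rot: [0.766, 0.642, 0.0, 0.001]
ft_force: [0.7, -0.5, -0.3]
grip_width: 0.0204
grasp_force: 58.5
```

Emit:
step_arm(
  targets="-1 0 0 -.02 0 0 0;-1 0 0 -.045 0 0 0;-1 0 0 -.045 0 0 0;-1 0 0 -.045 0 0 0",
)

```text
clock: 6.5
eef_pos: [0.5525, -0.2599, 0.0068]
tool_rot: [0.766, 0.643, 0.0, 0.0]
ft_force: [0.1, -0.4, -0.8]
grip_width: 0.0204
grasp_force: 58.5
```

Emit:
step_arm(
  targets="0 0 0 0 0 0 0;.1 0 0 0 0 0 0;.1 0 0 0 0 0 0;.1 0 0 0 0 0 0;.1 0 0 0 0 0 0;.1 0 0 .08 0 0 0;.1 0 0 .16 0 0 0;.1 0 0 .24 0 0 0;.1 0 0 .32 0 0 0;.1 0 0 .38 0 0 0",
)

```text
clock: 7.33
eef_pos: [0.5539, -0.2604, 0.2018]
tool_rot: [0.766, 0.643, 0.002, 0.003]
ft_force: [0.8, -0.7, -0.3]
grip_width: 0.0468
grasp_force: 0.0
```

```bash
python3 - <<'E'
from h import *
o=bot.get_obs();print(o["clock"],o["eef_pos"].round(4),o["ft_force"].round(1))
s=bot.camera("side");t=bot.camera("top")
c=np.zeros((450,800,3),np.uint8);c[:,:400]=cv2.resize(t[110:260,260:393],(400,450));c[:,400:]=cv2.resize(s[140:290,270:403],(400,450))
cv2.imwrite("pics/f.png",c[:,:,::-1])
E
```

```text
7.3333 [ 0.5539 -0.2604  0.2018] [ 0.8 -0.7 -0.3]
```

View pics/f.png

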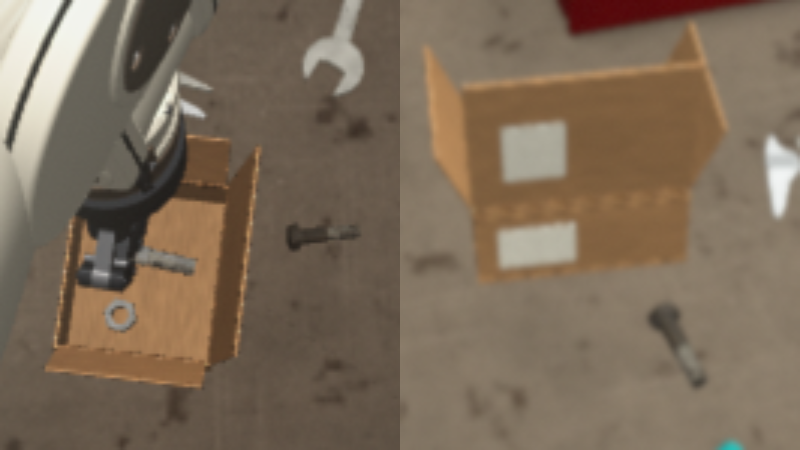

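Top view: the bolt lies in the carton at crop (165,260) behind the nut at (121,315). The carton has not moved and the dark bolt is untouched. Next is the far flap: shut the gripper and go beyond it.

Emit:
step_arm(
  targets="-1 .08 0 .03 0 0 0;-1 .16 -.01 .03 0 0 0;-1 .208 -.01 .03 0 0 0;-1 .208 -.01 .03 0 0 0;-1 .208 -.01 .03 0 0 0;-1 .208 -.01 .03 0 0 0;-1 .208 -.01 .03 0 0 0;-1 .208 -.01 .03 0 0 0",
)

```text
clock: 8.1
eef_pos: [0.6556, -0.2651, 0.2124]
tool_rot: [0.766, 0.643, 0.0, 0.0]
ft_force: [0.0, 0.2, 0.5]
grip_width: -0.0
grasp_force: 0.0
```

Emit:
step_arm(
  targets="-1 0 0 -.08 0 0 0;-1 0 0 -.16 0 0 0;-1 0 0 -.22 0 0 0;-1 0 0 -.24 0 0 0;-1 0 0 -.24 0 0 0;-1 0 0 -.24 0 0 0",
)

```text
clock: 8.6
eef_pos: [0.6566, -0.2651, 0.0927]
tool_rot: [0.766, 0.643, 0.0, 0.0]
ft_force: [0.7, -1.2, 1.1]
grip_width: 0.0003
grasp_force: 0.0
```

Emit:
step_arm(
  targets="-1 -.018 .002 .004 0 0 0;-1 -.036 .005 .008 0 0 0;-1 -.053 .007 .012 0 0 0;-1 -.07 .009 .016 0 0 0;-1 -.084 .011 .02 0 0 0;-1 -.097 .012 .017 0 0 0;-1 -.11 .014 .012 0 0 0;-1 -.11 .014 .012 0 0 0",
)

```text
clock: 9.27
eef_pos: [0.601, -0.2581, 0.0988]
tool_rot: [0.766, 0.643, 0.0, 0.001]
ft_force: [-0.4, 0.7, -0.6]
grip_width: -0.0001
grasp_force: 0.1
```

Emit:
step_arm(
  targets="-1 -.012 .002 -.008 0 0 0;-1 -.022 .003 -.018 0 0 0;-1 -.03 .004 -.03 0 0 0;-1 -.036 .004 -.042 0 0 0;-1 -.04 .005 -.056 0 0 0;-1 -.04 .005 -.068 0 0 0;-1 -.04 .005 -.068 0 0 0",
)

```text
clock: 9.85
eef_pos: [0.5811, -0.2553, 0.0637]
tool_rot: [0.766, 0.643, -0.0, -0.0]
ft_force: [0.6, 0.5, -0.0]
grip_width: -0.0
grasp_force: 0.0
```

```bash
python3 - <<'E'
from h import *
o=bot.get_obs();print(o["clock"],o["eef_pos"].round(4),o["ft_force"].round(1))
s=bot.camera("side");t=bot.camera("top")
c=np.zeros((450,800,3),np.uint8);c[:,:400]=cv2.resize(t[110:260,260:393],(400,450));c[:,400:]=cv2.resize(s[140:290,270:403],(400,450))
cv2.imwrite("pics/g.png",c[:,:,::-1])
E
```

```text
9.85 [ 0.5811 -0.2553  0.0637] [ 0.6  0.5 -0. ]
```

View pics/g.png

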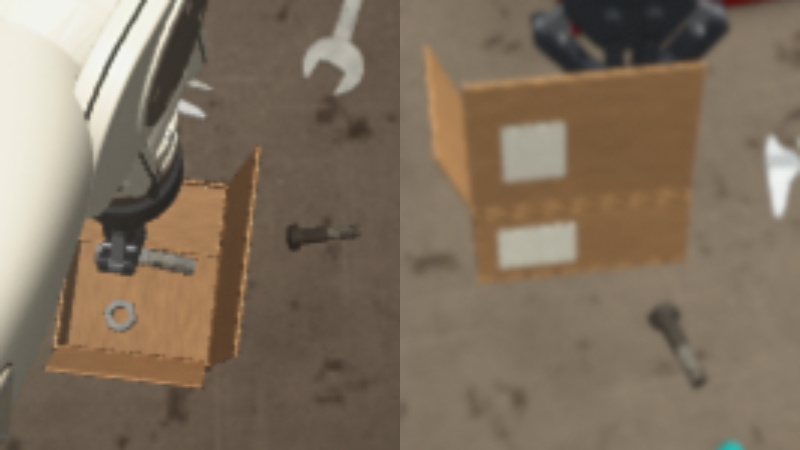

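The far flap is down, its edge at crop (220,255), and the carton has not moved. Pressing slightly more, then over to the near flap.

Emit:
step_arm(
  targets="-1 0 0 -.004 0 0 0;-1 0 0 -.006 0 0 0;-1 0 0 -.006 0 0 0",
)

```text
clock: 10.2
eef_pos: [0.5813, -0.2553, 0.0631]
tool_rot: [0.766, 0.643, 0.0, 0.0]
ft_force: [-6.9, 2.4, 17.4]
grip_width: 0.0
grasp_force: 8.8
```

Emit:
step_arm(
  targets="-1 0 0 .08 0 0 0;-1 0 0 .16 0 0 0;-1 0 0 .24 0 0 0;-1 -.08 .01 .26 0 0 0;-1 -.16 .02 .26 0 0 0;-1 -.24 .03 .26 0 0 0;-1 -.318 .038 .26 0 0 0;-1 -.318 .038 .26 0 0 0;-1 -.318 .038 .26 0 0 0",
)

```text
clock: 10.95
eef_pos: [0.4199, -0.2356, 0.1897]
tool_rot: [0.766, 0.643, -0.0, -0.001]
ft_force: [0.1, 0.6, 0.5]
grip_width: -0.0001
grasp_force: 0.0
```

Emit:
step_arm(
  targets="-1 0 0 -.08 0 0 0;-1 0 0 -.14 0 0 0;-1 0 0 -.19 0 0 0;-1 0 0 -.2 0 0 0;-1 0 0 -.2 0 0 0;-1 0 0 -.2 0 0 0",
)

```text
clock: 11.45
eef_pos: [0.4239, -0.2368, 0.0909]
tool_rot: [0.766, 0.643, 0.0, 0.001]
ft_force: [0.7, 0.4, 0.8]
grip_width: 0.0001
grasp_force: 0.0
```

Emit:
step_arm(
  targets="-1 .018 -.002 .004 0 0 0;-1 .036 -.005 .01 0 0 0;-1 .053 -.007 .015 0 0 0;-1 .07 -.009 .02 0 0 0;-1 .084 -.011 .023 0 0 0;-1 .097 -.012 .02 0 0 0;-1 .11 -.014 .015 0 0 0;-1 .11 -.014 .015 0 0 0",
)

```text
clock: 12.12
eef_pos: [0.4788, -0.2434, 0.0974]
tool_rot: [0.766, 0.643, 0.0, 0.0]
ft_force: [-0.6, -0.0, -0.1]
grip_width: -0.0
grasp_force: 0.0
```

Emit:
step_arm(
  targets="-1 .01 -.002 -.008 0 0 0;-1 .02 -.003 -.018 0 0 0;-1 .028 -.004 -.03 0 0 0;-1 .034 -.004 -.042 0 0 0;-1 .037 -.005 -.056 0 0 0;-1 .037 -.005 -.068 0 0 0;-1 .037 -.005 -.068 0 0 0;-1 .037 -.005 -.07 0 0 0",
)

```text
clock: 12.78
eef_pos: [0.4961, -0.2458, 0.0633]
tool_rot: [0.766, 0.643, 0.0, 0.0]
ft_force: [-2.7, 2.4, 13.4]
grip_width: -0.0
grasp_force: 6.7
```

```bash
python3 - <<'E'
from h import *
o=bot.get_obs();print(o["clock"],o["eef_pos"].round(4),o["ft_force"].round(1))
s=bot.camera("side");t=bot.camera("top")
c=np.zeros((450,800,3),np.uint8);c[:,:400]=cv2.resize(t[110:260,260:393],(400,450));c[:,400:]=cv2.resize(s[140:290,270:403],(400,450))
cv2.imwrite("pics/i.png",c[:,:,::-1])
E
```

```text
12.7833 [ 0.4961 -0.2458  0.0633] [-2.7  2.4 13.4]
```

View pics/i.png

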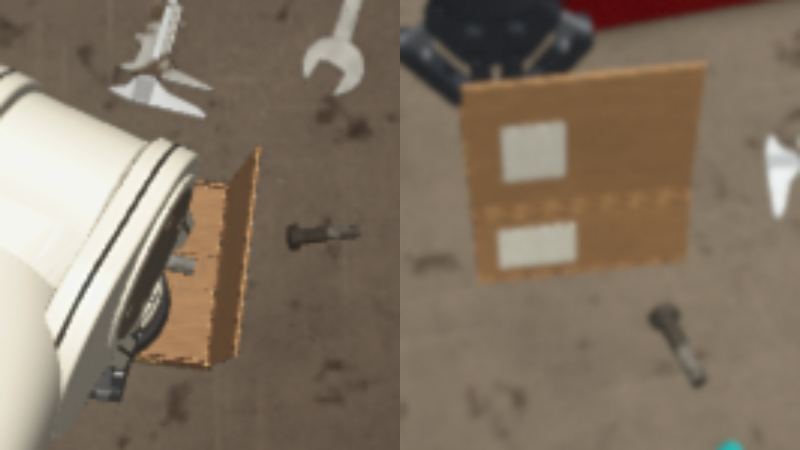

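Both end flaps lie flat; the press met 13 N of resistance at z 0.063 and the carton has not moved. Next is the cover: over it to its outer side.

Emit:
step_arm(
  targets="-1 0 0 .08 0 0 0;-1 0 0 .16 0 0 0;-1 0 0 .24 0 0 0;-1 0 0 .32 0 0 0;-1 0 0 .41 0 0 0;-1 .02 -.07 .41 0 0 0;-1 .03 -.14 .41 0 0 0;-1 .05 -.21 .41 0 0 0;-1 .056 -.27 .41 0 0 0;-1 .056 -.27 .41 0 0 0",
)

```text
clock: 13.72
eef_pos: [0.5232, -0.386, 0.2647]
tool_rot: [0.767, 0.641, -0.001, -0.001]
ft_force: [-0.3, 1.0, -1.9]
grip_width: 0.0
grasp_force: 0.0
```

Emit:
step_arm(
  targets="-1 0 0 0 0 0 0;-1 0 0 -.08 0 0 0;-1 0 0 -.16 0 0 0;-1 0 0 -.23 0 0 0;-1 0 0 -.24 0 0 0;-1 0 0 -.24 0 0 0;-1 0 0 -.24 0 0 0",
)

```text
clock: 14.3
eef_pos: [0.5247, -0.3804, 0.1495]
tool_rot: [0.765, 0.643, 0.0, 0.001]
ft_force: [0.8, -0.7, 0.7]
grip_width: -0.0004
grasp_force: 0.0
```

Emit:
step_arm(
  targets="-1 .006 .05 .012 0 0 0;-1 .012 .1 .022 0 0 0;-1 .017 .135 .03 0 0 0;-1 .021 .17 .02 0 0 0;-1 .025 .2 .006 0 0 0;-1 .025 .2 .006 0 0 0",
)

```text
clock: 14.8
eef_pos: [0.5385, -0.2786, 0.1541]
tool_rot: [0.765, 0.644, 0.001, 0.002]
ft_force: [-0.3, -0.3, -0.3]
grip_width: -0.0001
grasp_force: 0.0
```

Emit:
step_arm(
  targets="-1 .003 .022 -.015 0 0 0;-1 .005 .042 -.032 0 0 0;-1 .009 .073 -.074 0 0 0;-1 .012 .093 -.122 0 0 0;-1 .013 .099 -.154 0 0 0;-1 .013 .099 -.162 0 0 0;-1 .013 .099 -.168 0 0 0;-1 .013 .099 -.168 0 0 0",
)

```text
clock: 15.47
eef_pos: [0.5423, -0.2299, 0.068]
tool_rot: [0.766, 0.643, 0.001, -0.001]
ft_force: [-1.6, 1.2, 2.3]
grip_width: 0.0001
grasp_force: 1.1
```

Contact at z 0.068, as expected for the shut cover. Pressing lightly, holding, then lifting clear for a look.

Emit:
step_arm(
  targets="-1 0 0 -.002 0 0 0;-1 0 0 -.003 0 0 0;-1 0 0 -.003 0 0 0;-1 0 0 -.003 0 0 0",
)

```text
clock: 15.8
eef_pos: [0.543, -0.2306, 0.0678]
tool_rot: [0.766, 0.643, 0.001, -0.0]
ft_force: [-4.6, 5.7, 11.6]
grip_width: -0.0003
grasp_force: 5.5
```

Emit:
step_arm(
  targets="-1 0 0 .08 0 0 0;-1 0 0 .16 0 0 0;-1 0 0 .24 0 0 0;-1 -.08 .08 .3 0 0 0;-1 -.16 .16 .3 0 0 0;-1 -.22 .24 .3 0 0 0;-1 -.28 .32 .3 0 0 0;-1 -.3 .4 .3 0 0 0;-1 -.3 .48 .3 0 0 0;-1 -.3 .5 .3 0 0 0",
)

```text
clock: 16.63
eef_pos: [0.3946, 0.0069, 0.2163]
tool_rot: [0.767, 0.642, 0.001, 0.001]
ft_force: [1.3, 0.9, 0.0]
grip_width: 0.0001
grasp_force: 0.0
```

```bash
python3 - <<'E'
from h import *
o=bot.get_obs();print(o["clock"],o["eef_pos"].round(4),o["ft_force"].round(1))
s=bot.camera("side");t=bot.camera("top")
c=np.zeros((450,800,3),np.uint8);c[:,:400]=cv2.resize(t[110:260,260:393],(400,450));c[:,400:]=cv2.resize(s[140:290,270:403],(400,450))
cv2.imwrite("pics/j.png",c[:,:,::-1])
E
```

```text
16.6333 [0.3946 0.0069 0.2163] [1.3 0.9 0. ]
```

View pics/j.png

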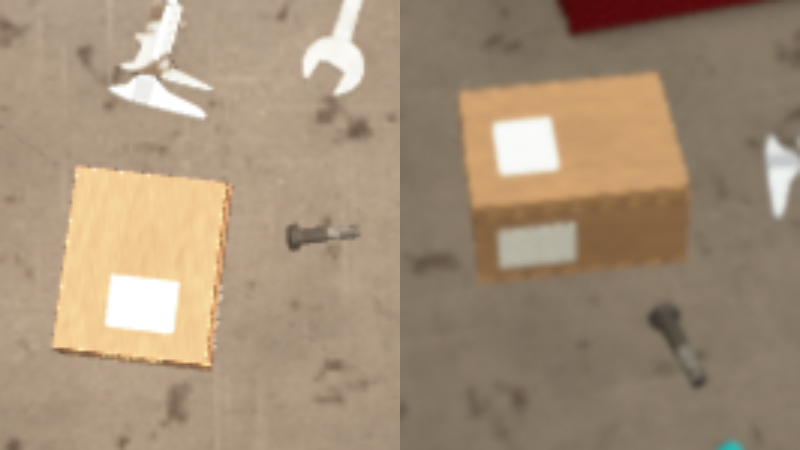

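Both views show the carton shut flat and unmoved, with its cover corners at crop (75,168) and (210,365). The dark bolt at (320,235) is untouched and the arm is clear. Handing in.

```bash
python3 -c "
from workcell import bot
print(bot.job_done())"
```

```text
the job is handed in; nothing more can be done
None
```

The job is handed in at about 17 s: the grey bolt is in the carton, both end flaps and then the cover are folded flat, and the last pictures show the carton and the dark bolt where they were; no verdict came back.

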